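# Seal the glaze mill jar with its bayonet lid

### The job

Take the blue bayonet lid from the plywood ware board and close the glaze mill jar with it: feel for the collar slots with the lugs, push the lid in against the sprung seal and twist it clockwise (seen from above) past the ridges until it springs up into its locked seat, then let go. Work gently and never force it: lid and jar must not press on each other with more than 45 N in all. Leave the ware and other things lying about undisturbed.

Things in the scene. Friction and masses are not known exactly. Their poses are not given: they have to be found in the camera images.
- lid: Loose bayonet lid, about 0.3 kg, upright at the start. Origin: centre of its underside, z up. From below: aluminium plug, 51 mm diameter, z = 0 to 19 mm, its foot tapered to 46 mm, two brass lugs at its foot; blue flange, 84 mm diameter, z = 19 to 27 mm, with a yellow tick over each lug; black handle bar, z = 27 to 62 mm. Same after a half turn.
- lid_grip (a point): Middle of the lid's black handle bar (58 mm long along the lid's x, 16 mm wide along its y, 35 mm tall), on the lid's axis, 45 mm above the lid's underside; axes as the lid's.
- lid_lug (a point): Outer tip of the lug on the lid's +x side, 34 mm from the axis, 3 mm above the underside; the other is opposite, on -x. Each lug is 12.5 mm wide and 6 mm tall (z = 0 to 6 mm of the lid).
- jar: White porcelain mill jar with blue rim, 122 mm diameter, mouth 110 mm above the bench, fixed on a 150 mm square plywood foot, 12 mm thick. Origin: centre of the foot's underside, z up, foot edges along x and y. A steel bayonet collar sits in the mouth on a gasket: pressed from above it yields 1 mm per 8 N, up to 3 mm.
- jar_mouth (a point): Centre of the jar's mouth, level with the collar's top, on the axis; axes as the jar's. Collar bore 56 mm diameter with two opposite slots reaching 37 mm from the axis, each 18 deg either side of its middle (a centred lug enters within about 5 deg). The line through the slots is within 35 deg of the jar's x, either way, differently each time: feel for it or see it.
- jar_lip (a point): On the axis, level with the underside of the collar's 8 mm thick lip. Clockwise (from above) of each slot a ridge hangs 2.5 mm lower, 18 to 30 deg from the slot's middle; then a pocket at lip level to 64 deg, ended by a stop. Anticlockwise of each slot is a stop at once. A lug (25 deg wide) fits the pocket with its middle 43 to 51 deg from the slot's.
- jar_seal (a point): Centre of the top of the black seal plate at rest, 7 mm below the mouth. It is sprung upward, 1 N per mm, 20 mm of travel. The lid's plug meets it 7 mm down; let go unlocked, the lid floats about 10 mm down. Its lugs clear the ridges when its underside is 16.5 mm below the mouth (about 10 N); its flange meets the collar at 19 mm.
- jar_lock (a point): Where the centre of the lid's underside lies when locked: on the axis, 14 mm below the mouth, held up there by the spring with the lugs in the pockets; the flange then stands 5 mm above the collar.
- cup_a: White tumbler with blue rim and blue figures, loose, 72 mm diameter, 78 mm tall; origin centre of underside. Bystander on the ware board.
- cup_b: Second tumbler, same as cup_a. Bystander on the ware board.
- dish: Small cream oblong dish, loose, 50 x 125 x 10 mm, long along its y; origin centre of underside. Bystander on the ware board.
- board: Fixed plywood ware board, 340 x 270 x 18 mm, long along its x; origin centre of underside, so its top is 18 mm above the bench. The lid, tumblers and dish stand on it.
- beaker: Green plastic beaker, loose, 70 mm diameter, 85 mm tall; origin centre of underside. Bystander.
- brush: Glaze brush, loose, 170 mm long, lying along its x. Bystander.
- brick: Terracotta kiln brick, loose, 110 x 80 x 60 mm; origin centre of underside. Bystander.
- glaze_pot: Glaze jar with yellow cap, loose, 80 mm diameter, 90 mm tall; origin centre of underside. Bystander.
There are look-alikes about, which are no part of the job. Leave any purple or turquoise look-alike of the lid alone.

How it is judged:
On the way, in this order (a step that is already met when the one before it is completed fails the run):
1. the lid is lifted clear off the board (height (world z) of lid_grip above 0.1 m), for 0.1 s.
2. the lid's lugs are pushed in through the slots, against the spring (z of lid in the frame of jar_mouth below -0.016 m and horizontal distance between lid and jar_mouth below 0.004 m), for 0.1 s.
At the end, for the whole second after the job is handed in: The lid, let go, is held locked by the spring: its underside 14 mm (12.4 to 15.6) below the mouth, within 4 mm of the jar's axis, upright to 0.06 rad and at rest. (Unlocked it floats at about 10 mm; caught on the ridge it stands at 16.5 mm.) (z of lid in the frame of jar_mouth between -0.0156 and -0.0124 m and horizontal distance between lid and jar_mouth below 0.004 m and angle between lid's own z axis and vertical below 0.06 rad and linear speed of lid below 0.01 m/s and contact force between the fingers and lid below 0.1 N); the robot touches nothing.
It fails at once if the lid is forced: more than 45 N between lid and jar (contact force between lid and jar above 45 N).
It fails at once if a tumbler or the dish on the board, or another loose thing on the bench, is disturbed (moved over 20 mm) (distance of any of cup_a, cup_b, dish, beaker, brush, brick, glaze_pot from where it was at the start of the episode above 0.02 m).
It also fails if it takes over 72 s, if anything falls off the work surface, if the arm or the gripper's body presses on something with over 40 N, if the wrist force passes 120 N, or if a joint passes its speed limit or range.

### The arm

A 7-joint arm with a two-finger parallel gripper is mounted at the origin on the work surface. World frame = base frame: x ahead of the robot, y to its left, z up, the work surface at z = 0. Lengths are in m, angles in rad, forces in N, time in s.
With the tool pointing down it reaches from about 0.4 to 0.85 m from the base axis. Payload 10.4 kg.
Tool frame: the origin (TCP) lies midway between the tips of the shut fingers; the grasp point (between the pads) lies 19 mm behind it; z points along the fingers, y is the line along which they close (so a half turn about z gives the same grasp; the last joint's range is limited). The gripper opens to 87 mm and grips with 3 to 60 N. Pads are 19 mm wide; open, the fingers measure 117 mm over their backs; the gripper's body (75 mm by 190 mm) begins 51 mm behind the grasp point.
Start: joints at [1.185, 0.332, -0.065, 1.46, 0.022, 1.35, -0.088], TCP at [0.222, -0.584, 0.223] pointing down, gripper open.
Joint ranges: [-2.6, 2.6], [-0.5, 2.12], [-1.47, 1.34], [0.16, 2.42], [-1.27, 4.41], [0.06, 2.06], [-2.6, 2.6]. Speed limits (rad/s): [2.22, 2.22, 2.79, 2.79, 3.14, 3.14, 3.14].

### API

Orientations are given as a unit quaternion [x, y, z, w].
In Python, from bench import sensors, eyes, order gives the robot as it stands.
- The arm moves only by the tool arm_command, never from a script. Its argument "steps" is a list of rows, each an object with "rot": the turn, a rotation vector about the world's x, y, z in degrees, a list of three; "slide": the shift along the world's x, y, z in m, a list of three; "grip": the opening, from 0 (shut) to 1 (fully open). A call has exactly 8 rows; each row shifts and turns the commanded pose from where the row before left it; what a row does not reach is not made up. A row lasts 1/8 s, in which the tool goes at most 62.5 mm and 10.7 degrees, less where a joint would pass 70% of its speed; a pose out of reach is approached as far as the arm can. A call with a gripper value outside its range is refused whole. The fingers move at their own pace and stop on an object; "newtons" is the grip in N (left out, the last holds). Time passes only in rows, so rows that do not move let the fingers close, or fill a call up. It gives the time, the measured TCP pose, the force, the opening and the grip force at its end, in the units of the state.
- sensors.read_state(): the state, without advancing time (a new reading comes with each control period).
- eyes.camera(name): name is "scene" or "top" or "wrist"; returns a dict with "pixels" (400x640x3 uint8, red, green, blue), "intrinsics" (3x3 intrinsics, pixels), "k1" (the pictures are not rectified: a ray, as slopes to the right and down, at radius r is drawn at 1 + k1 r^2 times it, then the intrinsics apply), "pose" (4x4, takes a point from camera to world coordinates). Camera axes: x right, y down, z forward; pixel columns grow to the right and rows downward; lengths in m; the calibration is good to about 2 mm. A picture is of the moment at which its call begins. There is no depth.
- order.close_job(): hands the job in; it is judged then, once.
Trained networks look in a picture, given as the dict that the camera call returned (one of the last four; its "shot" number tells which), for a name from the list of things; names that differ only in an ending like _2 or _b are one class to them, and where a whole thing is asked for, a point or a joint stands for the part that bears it (a point fixed in the world has none). Each returns a list of dicts, best first, with "conf" (0 to 1); they miss things now and then, are a little off and sometimes report something else, mostly with a low value. They report only what shows in the picture. A call takes as long as a camera call. They do not tell look-alikes from the thing itself.
- eyes.look_for(name, picture): "bbox" ([left, top, right, bottom] in pixels, round what is visible of it).
The state is a dict: "time": time; "joint_positions": joint angles; "joint_vel": joint speeds; "joint_torque": joint torques, N m; "ee_pos": TCP position; "eef_rot": TCP orientation; "ft_force": force on the tool from outside, world axes, zero at the start; "torque": the same for the moment, N m; "width": finger opening in m; "grip_force": force on a finger pad.
Only numpy, scipy, OpenCV 4.12 (cv2) and the standard library are available. Lean on these libraries where they do the work, as an engineer would, in place of code of your own. Each camera call takes 0.05 s, during which the arm holds its last target. There are 200 camera calls.

## Working session

There is one attempt and no reset: what is moved stays moved. The work goes in short steps, Python scripts to look and compute and a tool call to move; the robot and the scene stay as the last step left them, time stands still between calls to the robot, and variables do not carry over. Pictures are saved under pics/ and viewed, at most 10 in all, crops included, and the job is handed in when it is done.

Besides the shell and the picture viewer there is one more tool, called after "Request:" by a JSON object that holds its "op" and its "data", one argument or row to a line. arm_command: Moves the arm, as the interface text tells. Its arguments: {"type":"object","properties":{"steps":{"type":"array","items":{"type":"object","properties":{"rot":{"type":"array","items":{"type":"number"}},"slide":{"type":"array","items":{"type":"number"}},"grip":{"type":"number"}}}},"newtons":{"type":"number"}},"required":["steps"]}

```bash
ls; mkdir -p pics
cat > h.py <<'E'
import numpy as np, cv2
from bench import sensors, eyes, order
def ray(p,uv):
    K=np.array(p["intrinsics"]);d=np.array([(uv[0]-K[0,2])/K[0,0],(uv[1]-K[1,2])/K[1,1]]);s=d.copy()
    for _ in range(20): s=d/(1+p["k1"]*(s@s))
    T=np.array(p["pose"]);return T[:3,3],T[:3,:3]@np.r_[s,1]
def at(p,uv,z):
    o,r=ray(p,uv);return o+r*(z-o[2])/r[2]
def px(p,X):
    T=np.array(p["pose"]);c=T[:3,:3].T@(np.array(X)-T[:3,3]);s=c[:2]/c[2];s=s*(1+p["k1"]*(s@s));K=np.array(p["intrinsics"]);return K[:2,:2]@s+K[:2,2]
def save(p,n,box=None,f=1):
    im=p["pixels"][:,:,::-1]
    if box: im=im[box[1]:box[3],box[0]:box[2]]
    cv2.imwrite("pics/"+n,cv2.resize(im,None,fx=f,fy=f,interpolation=cv2.INTER_CUBIC))
E
python3 - <<'E'
from h import *
a=eyes.camera("top");b=eyes.camera("scene")
cv2.imwrite("pics/a.png",np.vstack([a["pixels"],b["pixels"]])[:,:,::-1][:, :]) 
save(a,"top.png",None,1.25);save(b,"scene.png",None,1.25)
np.set_printoptions(precision=3,suppress=True)
print(a["pose"],b["pose"])
for n in ["lid","jar","cup_a","dish","beaker","brush","brick","glaze_pot","board"]:
  for p,m in ((a,"top"),(b,"scene")):
    for d in eyes.look_for(n,p)[:4]:
      bb=d["bbox"];u=[(bb[0]+bb[2])/2,(bb[1]+bb[3])/2]
      print(n,m,round(d["conf"],2),np.round(bb),at(p,u,0.05)[:2])
s=sensors.read_state();print(s)
E
```

```text
pics
[[ 0.019 -0.996  0.088  0.374]
 [-1.    -0.018  0.011 -0.01 ]
 [-0.01  -0.089 -0.996  1.297]
 [ 0.     0.     0.     1.   ]] [[-0.496  0.717 -0.49   0.983]
 [ 0.869  0.405 -0.286  0.309]
 [-0.007 -0.568 -0.823  0.955]
 [ 0.     0.     0.     1.   ]]
lid top 0.86 [305. 144. 330. 166.] [0.603 0.002]
lid top 0.82 [180. 269. 208. 296.] [0.202 0.372]
lid top 0.76 [211. 231. 233. 261.] [0.316 0.29 ]
lid top 0.59 [252. 238. 273. 268.] [0.298 0.165]
lid scene 0.96 [465. 185. 497. 217.] [0.224 0.38 ]
lid scene 0.84 [280. 242. 308. 272.] [0.626 0.021]
lid scene 0.71 [371. 238. 401. 274.] [0.507 0.221]
lid scene 0.71 [381. 182. 413. 211.] [0.324 0.172]
jar top 0.77 [372. 154. 426. 204.] [ 0.533 -0.25 ]
jar scene 0.66 [197. 161. 263. 229.] [ 0.55  -0.238]
jar scene 0.26 [310. 282. 347. 327.] [0.69  0.156]
cup_a top 0.64 [206. 128. 229. 149.] [0.65  0.317]
cup_a top 0.56 [231. 109. 250. 137.] [0.699 0.245]
cup_a top 0.34 [441. 154. 475. 176.] [ 0.579 -0.435]
cup_a scene 0.89 [386. 304. 416. 345.] [0.649 0.323]
cup_a scene 0.8 [347. 310. 376. 347.] [0.703 0.249]
dish top 0.98 [262. 108. 280. 
[... 615 characters left out ...]
pot scene 0.63 [195. 161. 265. 231.] [ 0.552 -0.235]
board top 0.89 [206. 112. 294. 220.] [0.565 0.211]
board scene 0.65 [298. 211. 445. 358.] [0.596 0.224]
board scene 0.45 [369. 238. 404. 269.] [0.501 0.22 ]
{'time': 1.0, 'joint_positions': array([ 1.185,  0.332, -0.065,  1.46 ,  0.022,  1.35 , -0.088]), 'joint_vel': array([-0.001,  0.001, -0.001,  0.   , -0.001, -0.   , -0.002]), 'joint_torque': array([  0.001, -62.305,   0.025, -39.013,  -0.061,   0.031,   0.   ]), 'ee_pos': array([ 0.222, -0.584,  0.223]), 'eef_rot': array([0.984, 0.18 , 0.   , 0.   ]), 'ft_force': array([-0.332, -0.068, -0.291]), 'torque': array([-0.003, -0.023, -0.051]), 'grip_force': 0.0, 'width': 0.0872874452006846}
```

View pics/top.png

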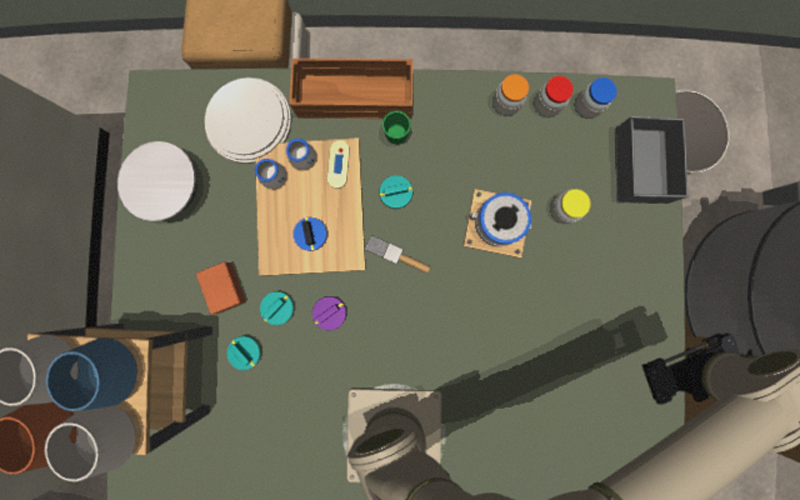

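View pics/scene.png

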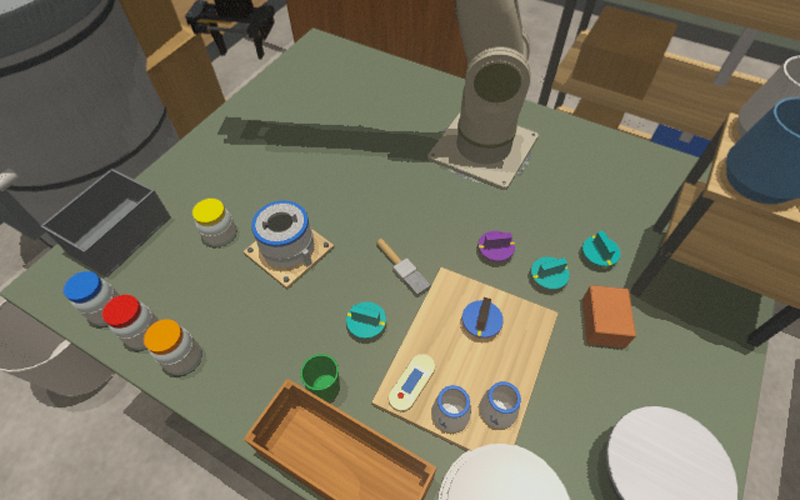

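The top view shows the blue lid on the board at (311,234), with its handle near vertical in the picture, and the jar at (506,217) with its slots visible. The purple and turquoise lids are decoys. The scene view agrees: lid (482,320), jar (282,232).

```bash
python3 - <<'E'
from h import *
np.set_printoptions(precision=4,suppress=True)
a=eyes.camera("top");b=eyes.camera("scene")
for p,c,m in ((a,(249,187),"top"),(b,(386,255),"scene")):
  im=p["pixels"];hsv=cv2.cvtColor(im,cv2.COLOR_RGB2HSV)
  M=np.zeros(im.shape[:2],np.uint8);cv2.circle(M,c,26,1,-1)
  blue=((hsv[:,:,0]>100)&(hsv[:,:,0]<125)&(hsv[:,:,1]>120)&(M>0))
  ys,xs=np.nonzero(blue);h=cv2.convexHull(np.c_[xs,ys].astype(np.int32));e=cv2.fitEllipse(h)
  print(m,"lid flange",e,at(p,e[0],.045),[at(p,x,.045)[:2] for x in [(xs.min(),e[0][1]),(xs.max(),e[0][1])]])
  yel=((hsv[:,:,0]>20)&(hsv[:,:,0]<35)&(hsv[:,:,1]>150)&(hsv[:,:,2]>130)&(M>0));ys,xs=np.nonzero(yel)
  print("yel",np.c_[xs,ys].tolist())
  dk=(im.max(2)<60)&(M>0);ys,xs=np.nonzero(dk);P=np.array([at(p,(x,y),.08)[:2] for x,y in zip(xs,ys)])
  w,V=np.linalg.eigh(np.cov(P.T));print("dark",len(P),P.mean(0),np.degrees(np.arctan2(V[1,1],V[0,1])),np.sqrt(w))
for p,c,m in ((a,(405,174),"top"),(b,(225,177),"scene")):
  im=p["pixels"];hsv=cv2.cvtColor(im,cv2.COLOR_RGB2HSV)
  M=np.zeros(im.shape[:2],np.uint8);cv2.circle(M,c,34,1,-1)
  blue=((hsv[:,:,0]>100)&(hsv[:,:,0]<125)&(hsv[:,:,1]>110)&(M>0))
  ys,xs=np.nonzero(blue);h=cv2.convexHull(np.c_[xs,ys].astype(np.int32));e=cv2.fitEllipse(h)
  print(m,"jar rim",e,at(p,e[0],.11))
A=a["pixels"][140:215,365:445,::-1];B=b["pixels"][140:220,185:265,::-1]
E
python3 - <<'E'
E
```

```text
top lid flange ((247.70510864257812, 186.80377197265625), (25.29342269897461, 26.07530403137207), 68.8911361694336) [0.4996 0.2168 0.045 ] [array([0.4989, 0.2564]), array([0.5003, 0.1785])]
yel [[245, 175], [249, 196], [250, 198], [250, 199]]
dark 89 [0.4993 0.2143] -166.130530516359 [0.0047 0.0155]
scene lid flange ((385.6526184082031, 254.66317749023438), (27.464399337768555, 32.501686096191406), 108.24520874023438) [0.5024 0.2188 0.045 ] [array([0.5221, 0.1841]), array([0.4832, 0.2528])]
yel [[383, 265], [384, 265], [382, 266], [383, 266], [384, 266], [382, 267], [383, 267], [383, 268]]
  avg = a.mean(axis, **keepdims_kw)
  ret = um.true_divide(
<stdin>:13: RuntimeWarning: Degrees of freedom <= 0 for slice
  c *= np.true_divide(1, fact)
  c *= np.true_divide(1, fact)
Traceback (most recent call last):
ValueError: not enough values to unpack (expected 2, got 0)

During handling of the above exception, another exception occurred:

Traceback (most recent call last):
numpy.linalg.LinAlgError: 0-dimensional array given. Array must be at least two-dimensional
```

Request:
{"op": "arm_command", "data": {
  "steps": [
    {"slide": [0.03,0.02,0.04],"grip": 1},
    {"slide": [0.04,0.04,0.02],"grip": 1},
    {"slide": [0.04,0.04,0.01],"grip": 1},
    {"slide": [0.04,0.04,0.01],"grip": 1},
    {"slide": [0.03,0.05,0.01],"grip": 1},
    {"slide": [0.02,0.055,0],"grip": 1},
    {"slide": [0.01,0.06,0],"grip": 1},
    {"slide": [0.01,0.06,0],"grip": 1}
  ]
}}

```text
schema error: expected keys rot, slide, grip
```

Request:
{"op": "arm_command", "data": {
  "steps": [
    {"rot": [0,0,0],"slide": [0.03,0.02,0.04],"grip": 1},
    {"rot": [0,0,0],"slide": [0.04,0.04,0.03],"grip": 1},
    {"rot": [0,0,0],"slide": [0.04,0.04,0.03],"grip": 1},
    {"rot": [0,0,0],"slide": [0.04,0.04,0.02],"grip": 1},
    {"rot": [0,0,0],"slide": [0.03,0.05,0.01],"grip": 1},
    {"rot": [0,0,0],"slide": [0.03,0.05,0],"grip": 1},
    {"rot": [0,0,0],"slide": [0.03,0.05,0],"grip": 1},
    {"rot": [0,0,0],"slide": [0.01,0.04,0],"grip": 1}
  ]
}}

```text
time: 2.1
ee_pos: [0.4713, -0.2534, 0.3511]
eef_rot: [0.983, 0.182, 0.0, -0.0]
ft_force: [0.7, -0.4, -0.2]
width: 0.087
grip_force: 0.0
```

Run:
```python
from h import *
np.set_printoptions(precision=4,suppress=True)
p=eyes.camera("wrist");save(p,"w1.png",None,1.25)
s=sensors.read_state();print(s["ee_pos"],p["pose"],px(p,[.54,-.245,.11]))
```

```text
[ 0.4728 -0.2479  0.3517] [[ 0.3574 -0.9051 -0.2306  0.5327]
 [-0.934  -0.3468 -0.0864 -0.2297]
 [-0.0018  0.2462 -0.9692  0.5132]
 [ 0.      0.      0.      1.    ]] [330.6574 127.796 ]
```

View pics/w1.png

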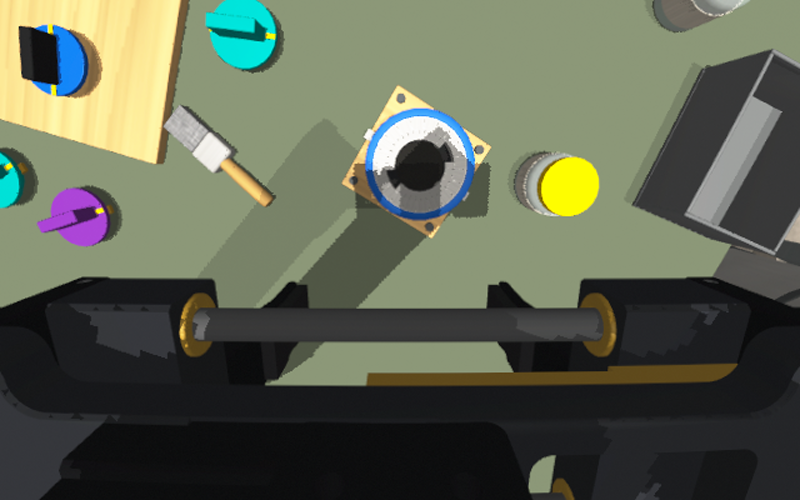

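The wrist view shows the jar centred at about (420,165) in the picture, with slots towards upper right (442,150) and lower left (395,180). I'll measure the rim centre and the slot angle by polar sampling.

```bash
cat >> h.py <<'E'
def jar(p,c0,show=True):
    im=p["pixels"];hsv=cv2.cvtColor(im,cv2.COLOR_RGB2HSV)
    u=px(p,[*c0,.11]);M=np.zeros(im.shape[:2],np.uint8);R=np.linalg.norm(px(p,[c0[0],c0[1]+.061,.11])-u)
    cv2.circle(M,tuple(int(round(v)) for v in u),int(R*1.3),1,-1)
    blue=(hsv[:,:,0]>100)&(hsv[:,:,0]<125)&(hsv[:,:,1]>110)&(M>0)
    ys,xs=np.nonzero(blue);h=cv2.convexHull(np.c_[xs,ys].astype(np.int32))[:,0]
    W=np.array([at(p,q,.11)[:2] for q in h])
    A=np.c_[2*W,np.ones(len(W))];x=np.linalg.lstsq(A,(W**2).sum(1),rcond=None)[0]
    c=x[:2];r=np.sqrt(x[2]+c@c);print("rim",c,"r",r)
    g=cv2.cvtColor(im,cv2.COLOR_RGB2GRAY).astype(np.float32)
    th=np.arange(0,360,2)
    prof=[]
    for rr in (.031,.033,.035):
        q=np.array([px(p,[c[0]+rr*np.cos(t),c[1]+rr*np.sin(t),.11]) for t in np.radians(th)],np.float32)
        prof.append(cv2.remap(g,q[None,:,0],q[None,:,1],cv2.INTER_LINEAR)[0])
    pr=np.array(prof)
    if show:
        for t,v in zip(th[::2],pr.T[::2]): print(t,v.astype(int),end="; ")
    return c,pr
E
python3 - <<'E'
from h import *
np.set_printoptions(precision=4,suppress=True)
p=eyes.camera("wrist");c,pr=jar(p,(.54,-.245))
print()
# lid in this picture too
im=p["pixels"];hsv=cv2.cvtColor(im,cv2.COLOR_RGB2HSV)
t=eyes.camera("top");c,pr=jar(t,(.54,-.245),False)
E
```

```text
rim [ 0.537  -0.2537] r 0.05996173016472924
0 [162 161 161]; 4 [161 156 159]; 8 [161 161 161]; 12 [167 160 155]; 16 [161 161 162]; 20 [163 167 235]; 24 [216 217 241]; 28 [205 250 250]; 32 [251 250 248]; 36 [250 250 249]; 40 [250 250 248]; 44 [251 250 245]; 48 [250 250 250]; 52 [251 251 238]; 56 [251 251 250]; 60 [251 250 250]; 64 [251 251 251]; 68 [251 251 251]; 72 [251 251 245]; 76 [251 251 251]; 80 [250 250 250]; 84 [251 250 224]; 88 [251 251 251]; 92 [251 251 251]; 96 [251 251 247]; 100 [251 251 251]; 104 [236 250 248]; 108 [163 177 162]; 112 [125 115 133]; 116 [108 108 108]; 120 [52 36 24]; 124 [24 24 25]; 128 [24 29 33]; 132 [26 39 42]; 136 [25 30 39]; 140 [24 27 38]; 144 [24 24 28]; 148 [26 25 27]; 152 [65 61 61]; 156 [106 107 107]; 160 [107 108 108]; 164 [107 107 104]; 168 [107 107 105]; 172 [107 106 106]; 176 [106 106 106]; 180 [106 106 106]; 184 [106 106 103]; 188 [106 106 106]; 192 [106 106 105]; 196 [106 106 106]; 200 [106 106 105]; 204 [106 106 104]; 208 [106 107 106]; 212 [106 106 104]; 216 [106 106 105]; 220 [106 106 106]; 224 [106 105 102]; 228 [106 106 106]; 232 [106 107 137]; 236 [130 149 155]; 240 [149 160 153]; 244 [160 163 161]; 248 [161 163 161]; 252 [163 158 145]; 256 [160 159 160]; 260 [161 160 160]; 264 [160 160 150]; 268 [161 161 160]; 272 [163 161 157]; 276 [166 162 157]; 280 [161 161 161]; 284 [162 161 153]; 288 [169 164 161]; 292 [162 164 163]; 296 [161 164 163]; 300 [53 53 78]; 304 [27 24 70]; 308 [41 31 69]; 312 [33 25 75]; 316 [35 35 68]; 320 [42 28 74]; 324 [42 28 54]; 328 [42 29 64]; 332 [56 38 72]; 336 [162 164 151]; 340 [163 164 163]; 344 [164 166 152]; 348 [161 161 161]; 352 [161 161 160]; 356 [166 161 161]; 
rim [ 0.5424 -0.2502] r 0.05747809276635692
```

Request:
{"op": "arm_command", "data": {
  "steps": [
    {"rot": [0,0,0],"slide": [-0.01,0.05,0],"grip": 1},
    {"rot": [0,0,0],"slide": [-0.01,0.06,0],"grip": 1},
    {"rot": [0,0,0],"slide": [-0.01,0.06,0],"grip": 1},
    {"rot": [0,0,0],"slide": [-0.01,0.06,0],"grip": 1},
    {"rot": [0,0,0],"slide": [-0.01,0.06,-0.02],"grip": 1},
    {"rot": [0,0,0],"slide": [0,0.06,-0.03],"grip": 1},
    {"rot": [0,0,-3],"slide": [0,0.06,-0.03],"grip": 1},
    {"rot": [0,0,-4],"slide": [0,0.04,-0.02],"grip": 1}
  ]
}}

```text
time: 3.25
ee_pos: [0.4201, 0.1852, 0.255]
eef_rot: [0.993, 0.119, 0.0, 0.0]
ft_force: [-0.3, -0.1, -0.7]
width: 0.0869
grip_force: 0.0
```

Run:
```python
from h import *
np.set_printoptions(precision=4,suppress=True)
p=eyes.camera("wrist");save(p,"w2.png",None,1.25)
s=sensors.read_state();print(s["ee_pos"],s["eef_rot"])
for d in eyes.look_for("lid",p): print(d)
print(px(p,[.501,.2175,.045]))
```

```text
[0.4184 0.1895 0.2531] [ 0.9929  0.1188 -0.0008 -0.0008]
{'bbox': [285.6, 229.6, 337.7, 284.9], 'conf': 0.95}
{'bbox': [196.7, 204.8, 253.0, 246.4], 'conf': 0.85}
{'bbox': [453.0, 30.9, 529.8, 102.0], 'conf': 0.85}
{'bbox': [272.6, 77.7, 343.0, 146.4], 'conf': 0.65}
[308.4582 111.9078]
```

View pics/w2.png

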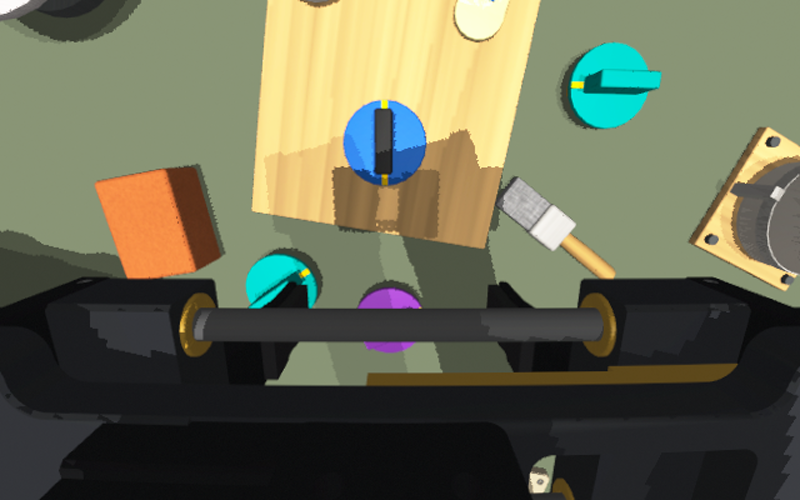

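The wrist view shows the blue lid at (385,142) with its ticks at (384,103) and (385,180), so the handle is nearly aligned with the tool's x. I'll refine the lid pose.

```bash
cat >> h.py <<'E'
def lid(p,c0,z=.045):
    im=p["pixels"];hsv=cv2.cvtColor(im,cv2.COLOR_RGB2HSV);u=px(p,[*c0,z]);R=np.linalg.norm(px(p,[c0[0],c0[1]+.042,z])-u)
    M=np.zeros(im.shape[:2],np.uint8);cv2.circle(M,tuple(int(round(v)) for v in u),int(R*1.25),1,-1)
    b=(hsv[:,:,0]>100)&(hsv[:,:,0]<125)&(hsv[:,:,1]>120)&(M>0)
    ys,xs=np.nonzero(b);h=cv2.convexHull(np.c_[xs,ys].astype(np.int32))[:,0]
    W=np.array([at(p,q,z)[:2] for q in h]);x=np.linalg.lstsq(np.c_[2*W,np.ones(len(W))],(W**2).sum(1),rcond=None)[0]
    c=x[:2];print("lid",c,"r",np.sqrt(x[2]+c@c))
    y=((hsv[:,:,0]>22)&(hsv[:,:,0]<34)&(hsv[:,:,1]>190)&(M>0)).astype(np.uint8)
    n,l,st,ce=cv2.connectedComponentsWithStats(y)
    T=[at(p,ce[i],z)[:2] for i in range(1,n) if st[i,4]>8]
    print("ticks",T,[st[i,4] for i in range(1,n)])
    if len(T)==2: d=T[0]-T[1];print("angle",np.degrees(np.arctan2(d[1],d[0])),"mid",(T[0]+T[1])/2)
E
python3 - <<'E'
from h import *
np.set_printoptions(precision=4,suppress=True)
p=eyes.camera("wrist");lid(p,(.501,.2175))
s=sensors.read_state();q=s["eef_rot"];print(s["ee_pos"],2*np.degrees(np.arctan2(q[1],q[0])),s["joint_positions"],px(p,[.501,.2175,.045]))
E
```

```text
lid [0.4975 0.2181] r 0.04094008631358302
ticks [array([0.5335, 0.2268]), array([0.4635, 0.2099])] [np.int32(28), np.int32(36)]
angle 13.541815162221885 mid [0.4985 0.2184]
[0.4198 0.1848 0.255 ] 13.902345536807182 [ 0.3632 -0.0181 -0.8503  1.7887 -0.0149  1.3662 -1.8121] [310.6396 110.7713]
```

Request:
{"op": "arm_command", "data": {
  "newtons": 30,
  "steps": [
    {"rot": [0,0,0],"slide": [0.04,0.017,-0.02],"grip": 1},
    {"rot": [0,0,0],"slide": [0.0385,0.0165,-0.03],"grip": 1},
    {"rot": [0,0,0],"slide": [0,0,-0.04],"grip": 1},
    {"rot": [0,0,0],"slide": [0,0,-0.035],"grip": 1},
    {"rot": [0,0,0],"slide": [0,0,-0.03],"grip": 1},
    {"rot": [0,0,0],"slide": [0,0,-0.02],"grip": 1},
    {"rot": [0,0,0],"slide": [0,0,0],"grip": 1},
    {"rot": [0,0,0],"slide": [0,0,0],"grip": 1}
  ]
}}

```text
time: 4.4
ee_pos: [0.4996, 0.2175, 0.0819]
eef_rot: [0.993, 0.12, 0.001, -0.0]
ft_force: [-0.2, 0.2, -0.3]
width: 0.087
grip_force: 0.0
```

Run:
```python
from h import *
np.set_printoptions(precision=4,suppress=True)
p=eyes.camera("wrist");lid(p,(.498,.218))
s=sensors.read_state();print(s["ee_pos"],s["joint_positions"])
```

```text
lid [0.4987 0.2183] r 0.04098124464924762
ticks [array([0.5323, 0.2262])] [np.int32(127)]
[0.4996 0.2177 0.082 ] [ 0.2046  0.4047 -0.8309  1.8019  0.3367  1.081  -2.0774]
```

Request:
{"op": "arm_command", "data": {
  "newtons": 30,
  "steps": [
    {"rot": [0,0,0],"slide": [-0.001,0.0005,-0.015],"grip": 1},
    {"rot": [0,0,0],"slide": [0,0,-0.015],"grip": 1},
    {"rot": [0,0,0],"slide": [0,0,0],"grip": 0.6},
    {"rot": [0,0,0],"slide": [0,0,0],"grip": 0},
    {"rot": [0,0,0],"slide": [0,0,0],"grip": 0},
    {"rot": [0,0,0],"slide": [0,0,0],"grip": 0},
    {"rot": [0,0,0],"slide": [0,0,0],"grip": 0},
    {"rot": [0,0,0],"slide": [0,0,0],"grip": 0}
  ]
}}

```text
time: 5.45
ee_pos: [0.4977, 0.2181, 0.0508]
eef_rot: [0.993, 0.12, 0.0, 0.0]
ft_force: [-0.5, 0.4, 0.4]
width: 0.0349
grip_force: 0.0
```

Request:
{"op": "arm_command", "data": {
  "newtons": 40,
  "steps": [
    {"rot": [0,0,0],"slide": [0,0,0],"grip": 0},
    {"rot": [0,0,0],"slide": [0,0,0],"grip": 0},
    {"rot": [0,0,0],"slide": [0,0,0],"grip": 0},
    {"rot": [0,0,0],"slide": [0,0,0],"grip": 0},
    {"rot": [0,0,0],"slide": [0,0,0.01],"grip": 0},
    {"rot": [0,0,0],"slide": [0,0,0.03],"grip": 0},
    {"rot": [0,0,0],"slide": [0,0,0.05],"grip": 0},
    {"rot": [0,0,0],"slide": [0,0,0.05],"grip": 0}
  ]
}}

```text
time: 6.45
ee_pos: [0.4972, 0.2182, 0.1926]
eef_rot: [0.993, 0.12, -0.0, -0.0]
ft_force: [1.3, -0.4, -2.3]
width: 0.0158
grip_force: 40.0
```

Run:
```python
from h import *
np.set_printoptions(precision=4,suppress=True)
s=sensors.read_state();print(s)
```

```text
{'time': 6.45, 'joint_positions': array([ 0.2616,  0.2826, -0.8835,  1.6845,  0.2265,  1.2824, -1.9971]), 'joint_vel': array([ 0.1709, -0.3935, -0.1357, -0.4965, -0.3443,  0.7384,  0.2617]), 'joint_torque': array([ -2.2042, -43.2109,  -8.6984, -35.3392,   0.4649,  -1.4211,
        -0.5005]), 'ee_pos': array([0.4972, 0.2182, 0.1926]), 'eef_rot': array([ 0.9927,  0.1203, -0.0002, -0.    ]), 'ft_force': array([ 1.3426, -0.4073, -2.3125]), 'torque': array([ 0.032 , -0.1377, -0.0254]), 'grip_force': 39.967113537713885, 'width': 0.015787344459635637}
```

Request:
{"op": "arm_command", "data": {
  "steps": [
    {"rot": [0,0,5],"slide": [0,-0.01,0.03],"grip": 0},
    {"rot": [0,0,8],"slide": [0.003,-0.03,0.02],"grip": 0},
    {"rot": [0,0,9],"slide": [0.004,-0.04,0],"grip": 0},
    {"rot": [0,0,9],"slide": [0.004,-0.04,0],"grip": 0},
    {"rot": [0,0,9],"slide": [0.004,-0.04,0],"grip": 0},
    {"rot": [0,0,9],"slide": [0.004,-0.04,0],"grip": 0},
    {"rot": [0,0,9],"slide": [0.004,-0.04,0],"grip": 0},
    {"rot": [0,0,9],"slide": [0.004,-0.04,0],"grip": 0}
  ]
}}

```text
time: 7.45
ee_pos: [0.5245, -0.0629, 0.2413]
eef_rot: [0.76, 0.65, 0.0, 0.0]
ft_force: [0.2, 1.8, -2.2]
width: 0.0157
grip_force: 40.0
```

Request:
{"op": "arm_command", "data": {
  "steps": [
    {"rot": [0,0,9],"slide": [0.003,-0.035,0],"grip": 0},
    {"rot": [0,0,9],"slide": [0.003,-0.035,0],"grip": 0},
    {"rot": [0,0,9],"slide": [0.003,-0.03,0],"grip": 0},
    {"rot": [0,0,8],"slide": [0.003,-0.02,0],"grip": 0},
    {"rot": [0,0,8],"slide": [0,0,0],"grip": 0},
    {"rot": [0,0,8],"slide": [0,0,0],"grip": 0},
    {"rot": [0,0,4],"slide": [0,0,0],"grip": 0},
    {"rot": [0,0,0],"slide": [0,0,0],"grip": 0}
  ]
}}

```text
time: 8.45
ee_pos: [0.5365, -0.1817, 0.2411]
eef_rot: [0.376, 0.926, 0.0, -0.0]
ft_force: [0.4, 1.2, -2.8]
width: 0.0156
grip_force: 40.0
```

Run:
```python
from h import *
np.set_printoptions(precision=4,suppress=True)
s=sensors.read_state();q=s["eef_rot"];print(s["ee_pos"],2*np.degrees(np.arctan2(q[1],q[0])),q,s["joint_positions"],s["ft_force"],s["torque"],s["width"])
p=eyes.camera("wrist");save(p,"w3.png",None,1.25);print(px(p,[.539,-.252,.11]))
c,pr=jar(p,(.539,-.252),False)
lid(p,s["ee_pos"][:2],s["ee_pos"][2]-.0058)
```

```text
[ 0.5365 -0.1817  0.2411] 135.7706340809019 [ 0.3765  0.9264  0.0001 -0.    ] [ 1.0062  0.3202 -0.9277  1.555   0.2584  1.3961  0.8567] [ 0.4334  1.1547 -2.7583] [ 0.025  -0.1174 -0.0029] 0.015627624419539826
[274.1922 240.4286]
rim [ 0.5439 -0.2439] r 0.06905226374517733
lid [ 0.5304 -0.1822] r 0.04316053508184506
ticks [array([ 0.509 , -0.1559])] [np.int32(171)]
```

View pics/w3.png

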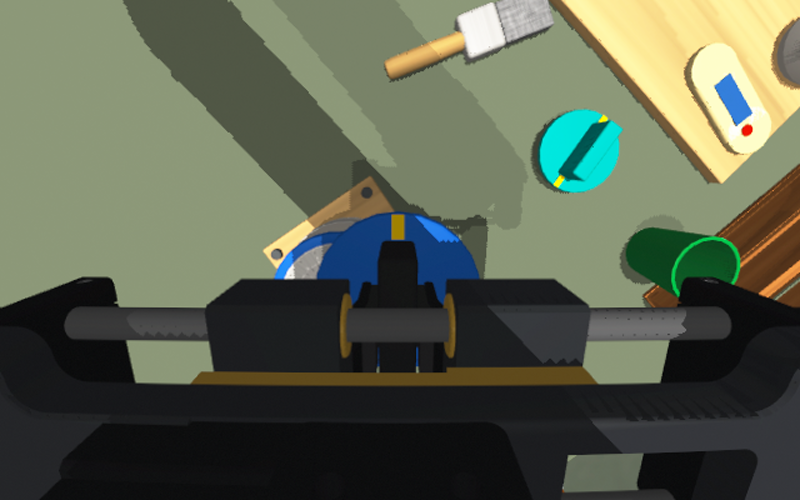

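The wrist view shows the lid held straight, with its tick at (398,227) on the tool axis. The jar is hidden behind it, so I'll move to the far side of the jar for a clear close look.

Request:
{"op": "arm_command", "data": {
  "steps": [
    {"rot": [0,0,0],"slide": [0.015,-0.03,0.01],"grip": 0},
    {"rot": [0,0,0],"slide": [0.02,-0.04,0.01],"grip": 0},
    {"rot": [0,0,0],"slide": [0.02,-0.04,0.01],"grip": 0},
    {"rot": [0,0,0],"slide": [0.02,-0.035,0],"grip": 0},
    {"rot": [0,0,0],"slide": [0,0,0],"grip": 0},
    {"rot": [0,0,0],"slide": [0,0,0],"grip": 0},
    {"rot": [0,0,0],"slide": [0,0,0],"grip": 0},
    {"rot": [0,0,0],"slide": [0,0,0],"grip": 0}
  ]
}}

```text
time: 9.5
ee_pos: [0.6116, -0.3263, 0.2712]
eef_rot: [0.376, 0.927, -0.0, 0.0]
ft_force: [-0.4, 0.0, -2.4]
width: 0.0162
grip_force: 40.0
```

Run:
```python
from h import *
np.set_printoptions(precision=4,suppress=True)
s=sensors.read_state();q=s["eef_rot"];print(s["ee_pos"],2*np.degrees(np.arctan2(q[1],q[0])))
p=eyes.camera("wrist");save(p,"w4.png",None,1.25);print(px(p,[.539,-.252,.11]))
c,pr=jar(p,(.539,-.252))
```

```text
[ 0.6116 -0.3263  0.2712] 135.82024359507767
[321.0365  94.5231]
rim [ 0.5414 -0.2575] r 0.06345551030918552
0 [250 254 255]; 4 [255 255 255]; 8 [255 255 255]; 12 [250 247 255]; 16 [255 255 255]; 20 [255 253 254]; 24 [254 255 255]; 28 [255 255 255]; 32 [254 251 247]; 36 [255 255 255]; 40 [255 255 255]; 44 [255 254 254]; 48 [255 255 255]; 52 [255 254 253]; 56 [255 255 255]; 60 [255 255 254]; 64 [255 255 254]; 68 [255 255 255]; 72 [255 255 255]; 76 [255 255 255]; 80 [254 255 255]; 84 [226 255 255]; 88 [190 255 255]; 92 [134 255 255]; 96 [129 254 255]; 100 [ 81 254 255]; 104 [ 73 242 255]; 108 [ 70 229 255]; 112 [ 64 212 255]; 116 [ 70 193 255]; 120 [ 85 164 255]; 124 [ 94 107 139]; 128 [ 87 102 102]; 132 [ 90 102 102]; 136 [ 90 101 102]; 140 [ 90 102 102]; 144 [ 88 102 102]; 148 [ 89 101 102]; 152 [ 95 135 247]; 156 [104 153 255]; 160 [109 167 255]; 164 [ 59 217 255]; 168 [ 60 199 255]; 172 [ 70 222 255]; 176 [ 70 248 255]; 180 [ 92 252 255]; 184 [119 254 255]; 188 [176 254 255]; 192 [206 255 255]; 196 [233 255 255]; 200 [251 255 255]; 204 [255 255 255]; 208 [254 255 255]; 212 [255 254 251]; 216 [251 234 229]; 220 [230 229 229]; 224 [232 230 224]; 228 [230 230 230]; 232 [238 224 210]; 236 [232 231 231]; 240 [232 232 232]; 244 [230 228 210]; 248 [230 230 236]; 252 [230 230 242]; 256 [222 206 220]; 260 [231 231 238]; 264 [230 234 240]; 268 [217 213 234]; 272 [230 240 233]; 276 [230 239 232]; 280 [218 220 236]; 284 [231 244 230]; 288 [230 244 232]; 292 [202 226 233]; 296 [ 75 186 229]; 300 [ 84 168 197]; 304 [117 246 181]; 308 [151 255 254]; 312 [159 255 255]; 316 [144 255 255]; 320 [137 255 255]; 324 [140 255 255]; 328 [145 255 255]; 332 [153 255 255]; 336 [188 255 255]; 340 [254 255 255]; 344 [255 255 255]; 348 [247 253 255]; 352 [254 255 255]; 356 [255 255 255];
```

View pics/w4.png

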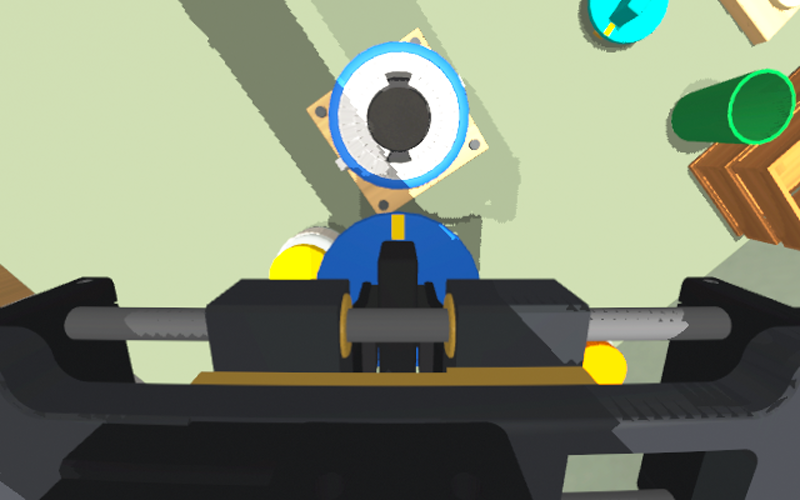

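The jar is clearly visible with its bore at (399,118) and slots at (399,77) and (398,157), almost in line with the tool axis. I'll fit the bore edge.

```bash
cat >> h.py <<'E'
def bore(p,c0,thr=200):
    im=p["pixels"];g=cv2.cvtColor(im,cv2.COLOR_RGB2GRAY);c=np.array(c0)
    S=400;step=.0001 # orthorectified 0.1mm at z=.11, +-45mm
    n=901;xs=(np.arange(n)-450)*step
    for it in range(3):
        Q=np.array([[px(p,[c[0]+x,c[1]+y,.11]) for x in xs[::6]] for y in xs[::6]],np.float32)
        O=cv2.remap(g,Q[...,0],Q[...,1],cv2.INTER_CUBIC)
        m=(O<thr).astype(np.uint8);k,l,st,ce=cv2.connectedComponentsWithStats(m)
        i=l[75,75];m=(l==i).astype(np.uint8)
        ct=max(cv2.findContours(m,cv2.RETR_EXTERNAL,cv2.CHAIN_APPROX_NONE)[0],key=len)[:,0]
        W=(ct-75)*.0006;x=np.zeros(3);sel=np.ones(len(W),bool)
        r0=np.linalg.norm(W,axis=1);sel=abs(r0-np.median(r0))<.004
        for _ in range(6):
            x=np.linalg.lstsq(np.c_[2*W[sel],np.ones(sel.sum())],(W[sel]**2).sum(1),rcond=None)[0]
            r=np.sqrt(x[2]+x[:2]@x[:2]);d=np.linalg.norm(W-x[:2],axis=1);sel=abs(d-r)<.0012
        c=c+x[:2]
    print("bore",c,"r",r,"n",sel.sum(),len(W))
    D=W-x[:2];rr=np.linalg.norm(D,axis=1);an=np.degrees(np.arctan2(D[:,1],D[:,0]))%360;
    yy,xx=np.nonzero(m);D=np.c_[xx-75,yy-75]*.0006-x[:2];rr=np.linalg.norm(D,axis=1);an=np.degrees(np.arctan2(D[:,1],D[:,0]))%360
    for lo in (60,240):
        b=(rr>.031)&(rr<.0355)&(an>lo)&(an<lo+150);print("slot",an[b].min(),an[b].max(),np.median(an[b]),rr[(an>lo)&(an<lo+150)].max())
    v=np.exp(2j*np.radians(an[(rr>.031)&(rr<.0355)])).mean();print("line",np.degrees(np.angle(v))/2)
    cv2.imwrite("pics/ortho.png",cv2.resize(O,None,fx=3,fy=3))
E
python3 - <<'E'
from h import *
np.set_printoptions(precision=4,suppress=True)
p=eyes.camera("wrist")
for t in (140,170,200): bore(p,(.540,-.255),t)
s=sensors.read_state();lid(p,s["ee_pos"][:2],s["ee_pos"][2]-.0058)
E
```

```text
bore [ 0.5371 -0.2539] r 0.02714780589039933 n 224 335
slot 119.2499953767029 152.5579436985988 136.39650371892574 0.037324500140222476
slot 297.4383960800809 333.4373821032496 315.754635944245 0.03777724293949818
line -44.00521255381725
bore [ 0.537  -0.2538] r 0.02738308024132876 n 224 342
slot 119.19914777824783 153.4031814617047 136.38874891020228 0.03756137599011001
slot 295.7270145999362 333.469312959971 315.75996396419 0.03862175804057085
line -44.084518339211115
bore [ 0.5397 -0.2558] r 0.030091690380091896 n 106 561
slot 120.36185519617638 152.86467639616268 136.8665580894338 0.04111506532432022
slot 291.2913771319574 334.9659353472394 311.2753791458858 0.06371728339909785
line -45.46584235636183
lid [ 0.6086 -0.3246] r 0.04116473838196201
ticks [array([ 0.584 , -0.3007]), array([ 0.5673, -0.3442])] [np.int32(171), np.int32(396)]
angle 68.93369248875865 mid [ 0.5756 -0.3225]
```

View pics/ortho.png

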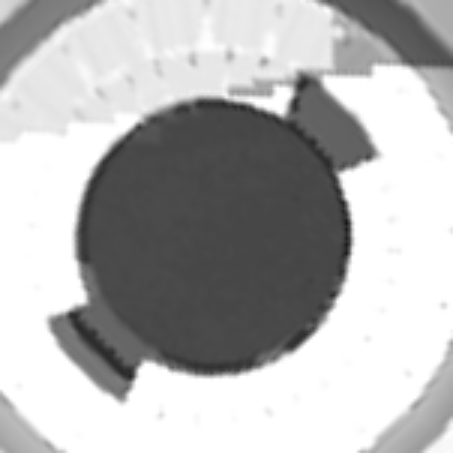

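Request:
{"op": "arm_command", "data": {
  "steps": [
    {"rot": [0,0,0],"slide": [-0.02,0.02,0],"grip": 0},
    {"rot": [0,0,0],"slide": [-0.025,0.025,0],"grip": 0},
    {"rot": [0,0,0],"slide": [-0.0287,0.0265,-0.02],"grip": 0},
    {"rot": [0,0,0],"slide": [0,0,-0.04],"grip": 0},
    {"rot": [0,0,0],"slide": [0,0,-0.035],"grip": 0},
    {"rot": [0,0,0],"slide": [0,0,-0.021],"grip": 0},
    {"rot": [0,0,0],"slide": [0,0,0],"grip": 0},
    {"rot": [0,0,0],"slide": [0,0,0],"grip": 0}
  ]
}}

```text
time: 10.6
ee_pos: [0.5388, -0.2554, 0.1561]
eef_rot: [0.376, 0.927, 0.0, 0.001]
ft_force: [0.3, -0.4, -2.8]
width: 0.0157
grip_force: 40.0
```

Request:
{"op": "arm_command", "data": {
  "steps": [
    {"rot": [0,0,0],"slide": [0,0,-0.003],"grip": 0},
    {"rot": [0,0,0],"slide": [0,0,-0.003],"grip": 0},
    {"rot": [0,0,0],"slide": [0,0,-0.003],"grip": 0},
    {"rot": [0,0,0],"slide": [0,0,-0.002],"grip": 0},
    {"rot": [0,0,0],"slide": [0,0,-0.002],"grip": 0},
    {"rot": [0,0,0],"slide": [0,0,-0.001],"grip": 0},
    {"rot": [0,0,0],"slide": [0,0,0],"grip": 0},
    {"rot": [0,0,0],"slide": [0,0,0],"grip": 0}
  ]
}}

```text
time: 11.6
ee_pos: [0.538, -0.2554, 0.1408]
eef_rot: [0.376, 0.926, 0.0, 0.0]
ft_force: [0.2, 0.0, -2.6]
width: 0.0162
grip_force: 40.0
```

Request:
{"op": "arm_command", "data": {
  "steps": [
    {"rot": [0,0,0],"slide": [0,0.0004,-0.0015],"grip": 0},
    {"rot": [0,0,0],"slide": [0,0,-0.0015],"grip": 0},
    {"rot": [0,0,0],"slide": [0,0,-0.001],"grip": 0},
    {"rot": [0,0,0],"slide": [0,0,-0.001],"grip": 0},
    {"rot": [0,0,0],"slide": [0,0,-0.001],"grip": 0},
    {"rot": [0,0,0],"slide": [0,0,-0.001],"grip": 0},
    {"rot": [0,0,0],"slide": [0,0,0],"grip": 0},
    {"rot": [0,0,0],"slide": [0,0,0],"grip": 0}
  ]
}}

```text
time: 12.6
ee_pos: [0.538, -0.2549, 0.1338]
eef_rot: [0.376, 0.926, 0.0, 0.0]
ft_force: [-0.7, -0.5, -0.8]
width: 0.0156
grip_force: 40.0
```

Request:
{"op": "arm_command", "data": {
  "steps": [
    {"rot": [0,0,0],"slide": [0,0,-0.0015],"grip": 0},
    {"rot": [0,0,0],"slide": [0,0,-0.0015],"grip": 0},
    {"rot": [0,0,0],"slide": [0,0,-0.0015],"grip": 0},
    {"rot": [0,0,0],"slide": [0,0,-0.001],"grip": 0},
    {"rot": [0,0,0],"slide": [0,0,-0.001],"grip": 0},
    {"rot": [0,0,0],"slide": [0,0,-0.001],"grip": 0},
    {"rot": [0,0,0],"slide": [0,0,0],"grip": 0},
    {"rot": [0,0,0],"slide": [0,0,0],"grip": 0}
  ]
}}

```text
time: 13.6
ee_pos: [0.5381, -0.255, 0.1266]
eef_rot: [0.376, 0.926, -0.0, 0.0]
ft_force: [-2.1, 0.6, 7.3]
width: 0.0155
grip_force: 40.0
```

Request:
{"op": "arm_command", "data": {
  "steps": [
    {"rot": [0,0,0],"slide": [0,0,-0.0005],"grip": 0},
    {"rot": [0,0,0],"slide": [0,0,-0.0004],"grip": 0},
    {"rot": [0,0,0],"slide": [0,0,0],"grip": 0},
    {"rot": [0,0,-2],"slide": [0,0,0],"grip": 0},
    {"rot": [0,0,-3],"slide": [0,0,0],"grip": 0},
    {"rot": [0,0,-3],"slide": [0,0,0],"grip": 0},
    {"rot": [0,0,-3],"slide": [0,0,0],"grip": 0},
    {"rot": [0,0,0],"slide": [0,0,0],"grip": 0}
  ]
}}

```text
time: 14.6
ee_pos: [0.5387, -0.2553, 0.1261]
eef_rot: [0.464, 0.886, 0.0, 0.001]
ft_force: [-0.6, -0.5, 7.0]
width: 0.0157
grip_force: 40.0
```

Run:
```python
from h import *
np.set_printoptions(precision=4,suppress=True)
s=sensors.read_state();q=s["eef_rot"];print(s["ee_pos"],2*np.degrees(np.arctan2(q[1],q[0])),s["ft_force"],s["torque"],s["width"],s["joint_positions"][6])
```

```text
[ 0.5387 -0.2553  0.1261] 124.74320670374355 [-0.5838 -0.5322  7.0418] [-0.0338  0.0698 -0.0529] 0.015719281544309828 0.7185742801927709
```

Request:
{"op": "arm_command", "data": {
  "steps": [
    {"rot": [0,0,-3],"slide": [0,0,-0.0004],"grip": 0},
    {"rot": [0,0,-4],"slide": [0,0,0],"grip": 0},
    {"rot": [0,0,-4],"slide": [0,0,0],"grip": 0},
    {"rot": [0,0,-4],"slide": [0,0,0],"grip": 0},
    {"rot": [0,0,-3],"slide": [0,0,0],"grip": 0},
    {"rot": [0,0,-3],"slide": [0,0,0],"grip": 0},
    {"rot": [0,0,0],"slide": [0,0,0],"grip": 0},
    {"rot": [0,0,0],"slide": [0,0,0],"grip": 0}
  ]
}}

```text
time: 15.6
ee_pos: [0.5387, -0.2555, 0.1258]
eef_rot: [0.617, 0.787, 0.0, 0.001]
ft_force: [-0.2, -0.1, 6.8]
width: 0.0155
grip_force: 40.0
```

Run:
```python
from h import *
np.set_printoptions(precision=4,suppress=True)
s=sensors.read_state();q=s["eef_rot"];print(s["ee_pos"],2*np.degrees(np.arctan2(q[1],q[0])),s["ft_force"],s["torque"],s["width"])
```

```text
[ 0.5387 -0.2555  0.1258] 103.77270882760843 [-0.2467 -0.0912  6.8177] [-0.198   0.1149 -0.0247] 0.015492099955808447
```

Request:
{"op": "arm_command", "data": {
  "steps": [
    {"rot": [0,0,-3],"slide": [0,0,0],"grip": 0},
    {"rot": [0,0,-3],"slide": [0,0,0],"grip": 0},
    {"rot": [0,0,-3],"slide": [0,0,0],"grip": 0},
    {"rot": [0,0,-3],"slide": [0,0,0],"grip": 0},
    {"rot": [0,0,-2.5],"slide": [0,0,0],"grip": 0},
    {"rot": [0,0,0],"slide": [0,0,0],"grip": 0},
    {"rot": [0,0,0],"slide": [0,0,0],"grip": 0},
    {"rot": [0,0,0],"slide": [0,0,0],"grip": 0}
  ]
}}

```text
time: 16.6
ee_pos: [0.5387, -0.2555, 0.1258]
eef_rot: [0.712, 0.703, 0.0, 0.001]
ft_force: [-0.6, -1.1, 6.5]
width: 0.0159
grip_force: 40.0
```

Run:
```python
from h import *
np.set_printoptions(precision=4,suppress=True)
s=sensors.read_state();q=s["eef_rot"];print(s["ee_pos"],2*np.degrees(np.arctan2(q[1],q[0])),s["ft_force"],s["torque"],s["width"])
p=eyes.camera("wrist");lid(p,(.537,-.254),.12)
```

```text
[ 0.5387 -0.2555  0.1258] 89.27423791337395 [-0.5517 -1.0983  6.4816] [-0.156   0.1014 -0.0435] 0.015941632250807584
lid [ 0.5369 -0.2556] r 0.0474827735838755
ticks [array([ 0.5379, -0.2186])] [np.int32(178)]
```

Request:
{"op": "arm_command", "data": {
  "steps": [
    {"rot": [0,0,0],"slide": [0,0,0.001],"grip": 0},
    {"rot": [0,0,0],"slide": [0,0,0.001],"grip": 0},
    {"rot": [0,0,0],"slide": [0,0,0.001],"grip": 0},
    {"rot": [0,0,0],"slide": [0,0,0.0005],"grip": 0},
    {"rot": [0,0,0],"slide": [0,0,0],"grip": 0},
    {"rot": [0,0,0],"slide": [0,0,0],"grip": 0},
    {"rot": [0,0,0],"slide": [0,0,0],"grip": 0},
    {"rot": [0,0,0],"slide": [0,0,0],"grip": 0}
  ]
}}

```text
time: 17.65
ee_pos: [0.5381, -0.255, 0.1286]
eef_rot: [0.711, 0.703, 0.0, 0.0]
ft_force: [3.2, -3.5, 4.3]
width: 0.0157
grip_force: 40.0
```

Request:
{"op": "arm_command", "data": {
  "steps": [
    {"rot": [0,0,0],"slide": [0,0,0.0005],"grip": 0},
    {"rot": [0,0,0],"slide": [0,0,0.0005],"grip": 0},
    {"rot": [0,0,0],"slide": [0,0,0.0005],"grip": 0},
    {"rot": [0,0,0],"slide": [0,0,0],"grip": 0},
    {"rot": [0,0,0],"slide": [0,0,0],"grip": 0},
    {"rot": [0,0,0],"slide": [0,0,0],"grip": 0},
    {"rot": [0,0,0],"slide": [0,0,0],"grip": 0},
    {"rot": [0,0,0],"slide": [0,0,0],"grip": 0}
  ]
}}

```text
time: 18.65
ee_pos: [0.5379, -0.255, 0.1288]
eef_rot: [0.711, 0.703, 0.0, -0.0]
ft_force: [7.4, -3.8, -6.9]
width: 0.016
grip_force: 40.0
```

Lifting now meets the lip, with the underside at 14 mm, so the lid is locked. I'll relax the pull, let go and retreat upwards.

Request:
{"op": "arm_command", "data": {
  "newtons": 5,
  "steps": [
    {"rot": [0,0,0],"slide": [0,0,-0.0005],"grip": 0},
    {"rot": [0,0,0],"slide": [0,0,-0.0005],"grip": 0},
    {"rot": [0,0,0],"slide": [0,0,0],"grip": 0.2},
    {"rot": [0,0,0],"slide": [0,0,0],"grip": 0.3},
    {"rot": [0,0,0],"slide": [0,0,0],"grip": 0.4},
    {"rot": [0,0,0],"slide": [0,0,0],"grip": 0.5},
    {"rot": [0,0,0],"slide": [0,0,0],"grip": 0.6},
    {"rot": [0,0,0],"slide": [0,0,0],"grip": 0.6}
  ]
}}

```text
time: 19.65
ee_pos: [0.5379, -0.2549, 0.1289]
eef_rot: [0.711, 0.703, 0.0, 0.0]
ft_force: [-0.3, -0.2, -0.3]
width: 0.0503
grip_force: 0.0
```

Request:
{"op": "arm_command", "data": {
  "steps": [
    {"rot": [0,0,0],"slide": [0,0,0],"grip": 0.6},
    {"rot": [0,0,0],"slide": [0,0,0.01],"grip": 0.6},
    {"rot": [0,0,0],"slide": [0,0,0.03],"grip": 0.6},
    {"rot": [0,0,0],"slide": [0,0,0.04],"grip": 0.6},
    {"rot": [0,0,0],"slide": [0,-0.03,0.04],"grip": 0.6},
    {"rot": [0,0,0],"slide": [0,-0.03,0.02],"grip": 0.6},
    {"rot": [0,0,0],"slide": [0,-0.02,0],"grip": 0.6},
    {"rot": [0,0,0],"slide": [0,0,0],"grip": 0.6}
  ]
}}

```text
time: 20.65
ee_pos: [0.5373, -0.336, 0.2675]
eef_rot: [0.712, 0.702, -0.0, -0.001]
ft_force: [0.4, 0.7, -0.4]
width: 0.0521
grip_force: 0.0
```

Run:
```python
from h import *
np.set_printoptions(precision=4,suppress=True)
s=sensors.read_state();print(s["ee_pos"],s["ft_force"],s["width"])
p=eyes.camera("wrist");save(p,"w5.png",None,1.25);lid(p,(.537,-.254),.123)
```

```text
[ 0.5373 -0.336   0.2675] [ 0.3717  0.6795 -0.3757] 0.05211882493275012
lid [ 0.5361 -0.2595] r 0.05103940410748818
ticks [array([ 0.5376, -0.2161]), array([ 0.5356, -0.2884])] [np.int32(35), np.int32(52)]
angle 88.42791255729145 mid [ 0.5366 -0.2523]
```

View pics/w5.png

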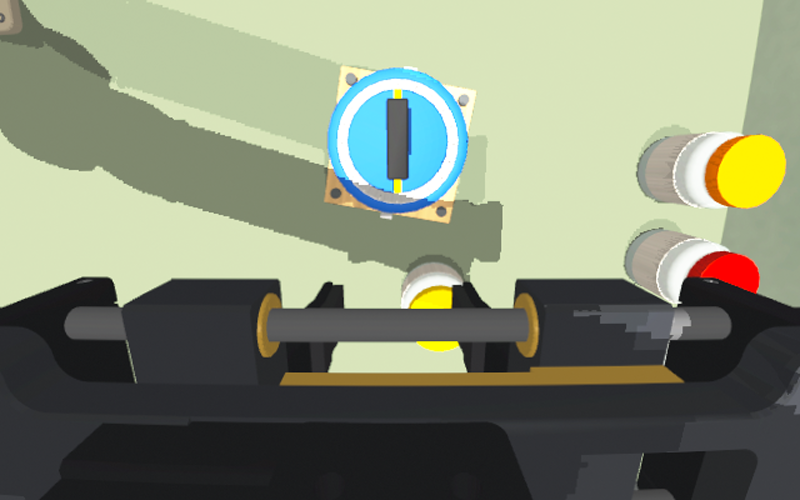

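The lid sits level and central in the jar at (398,140), and its ticks are at 88.4°. That is 47.6° clockwise of the slots, inside the 43–51° pocket. The gripper is clear, so I'll hand in.

```bash
python3 -c "
from bench import order
print(order.close_job())"
```

```text
the job is handed in; nothing more can be done
None
```

The blue lid is locked in the jar, seated about 14 mm down and turned about 47° past the slots. I let it go, moved the gripper clear and handed the job in at about 21 s of robot time; no verdict came back.

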